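Stand an unfinished balance bike on its kickstand and hold it

ROBOT

A 7-joint arm with a two-finger parallel gripper is mounted at the origin on the work surface. World frame = base frame: x ahead of the robot, y to its left, z up, the work surface at z = 0. Lengths are in m, angles in rad, forces in N, time in s.
With the tool pointing down it reaches from about 0.4 to 0.85 m from the base axis. Payload 10.4 kg.
Tool frame: the origin (TCP) lies between the finger pads, 19 mm behind the fingertips; this is the grasp point; z points along the fingers, y is the line along which they close (so a half turn about z gives the same grasp; the last joint's range is limited). The gripper opens to 87 mm and grips with 3 to 60 N. Pads are 19 mm wide; open, the fingers measure 117 mm over their backs; the gripper's body (75 mm by 190 mm) begins 51 mm behind the grasp point.
Start: joints at [-1.138, 0.332, -0.065, 1.46, 0.022, 1.35, -0.088], TCP at [0.275, 0.561, 0.241] pointing down, gripper open.
Joint ranges: [-2.6, 2.6], [-0.5, 2.12], [-1.47, 1.34], [0.16, 2.42], [-1.27, 4.41], [0.06, 2.06], [-2.6, 2.6]. Speed limits (rad/s): [2.22, 2.22, 2.79, 2.79, 3.14, 3.14, 3.14].

INTERFACE

Orientations are given as a rotation vector (axis times angle).
In Python, from plant import r gives the robot as it stands. The module is installed in compiled form; this text tells all that it offers.
- The arm moves only by the tool send_rows, never from a script. Its argument "motion" is a list of rows, each a list of 5 numbers: the opening, from 0 (shut) to 1 (fully open), then the shift along the world's x, y, z in units of 30 mm (1.0 is 30 mm), then the turn about the world's z in units of 5 degrees (1.0 is 5 degrees). A call has 1 to 10 rows; each row shifts and turns the commanded pose from where the row before left it; what a row does not reach is not made up. A row lasts 1/12 s, in which the tool goes at most 41.7 mm and 7.16 degrees, less where a joint would pass 70% of its speed; a pose out of reach is approached as far as the arm can. A call is refused whole if a number of a shift passes 1 or a number of a turn 1, either way. A call with a gripper value outside its range is refused whole. The fingers move at their own pace and stop on an object; "grip_force" is the grip in N (left out, the last holds). Time passes only in rows, so rows that do not move let the fingers close. It gives the time, the measured TCP pose, the force, the opening and the grip force at its end, in the units of the state.
- r.get_state(): the state, without advancing time (a new reading comes with each control period).
- r.capture(name): name is "side" or "top"; returns a dict with "color" (480x640x3 uint8, red, green, blue), "fx", "fy", "cx", "cy" (pixels), "D" ([k1, k2, p1, p2, k3] as OpenCV has them; the pictures are not rectified), "R" (3x3) and "t" (3): a world point X has camera coordinates R X + t. Camera axes: x right, y down, z forward; pixel columns grow to the right and rows downward; lengths in m; the calibration is good to about 2 mm. A picture is of the moment at which its call begins. There is no depth.
- r.finish_job(): hands the job in; it is judged then, once.
The state is a dict: "t": time; "joint_positions": joint angles; "joint_vel": joint speeds; "tau": joint torques, N m; "position": TCP position; "orientation": TCP orientation; "force": force on the tool from outside, world axes, zero at the start; "ft_torque": the same for the moment, N m; "opening": opening from 0.0 (shut) to 1.0 (fully open); "grip_force": force on a finger pad.
Only numpy, scipy, OpenCV 4.12 (cv2) and the standard library are available. Lean on these libraries where they do the work, as an engineer would, in place of code of your own. Each camera call takes 0.05 s, during which the arm holds its last target. There are 200 camera calls.

TASK

The unfinished wooden balance bike is leaning against the black tool case with its kickstand folded back beside the rear wheel. Flip the kickstand down until it snaps over centre against its stop, then bring the bike upright, off the case, so that it stands on both wheels and the kickstand's foot, and keep hold of its top rail from above so that it cannot tip: finish while still gripping it. Never let the bike fall over, and leave the other things on the bench where they are.

Things in the scene. Friction and masses are not known exactly. Their poses are not given: they have to be found in the camera images.
- bike: Child's balance bike of light wood, no saddle or handlebar: two 150 mm wheels 300 mm apart, straight top rail; 450 long, 263 tall, about 1 kg. Origin on its mid-plane at the table between the wheels' lowest points; x to its front, y to its left, z up its height. Starts leaning 0.29 rad to its right (-y) on the case; on its kickstand it stands 0.07 rad over to its left, origin unmoved
- rail_mid (a point): middle of the top rail (bike frame 0, 0, 200 mm): the rail is 24 mm thick across the bike (y), 30 mm tall (bike z 185 to 215 mm), clear to grip from above with the TCP from x = -60 to +60 mm; open carry-hole below it, both sides free. Held here, the bike pivots on its tyres; a sideways push under 1 N here tips it over off its kickstand
- kickstand (a joint): kickstand angle, rad: 0 folded (leg level, pointing to the bike's rear beside the rear wheel), grows as it swings down, 1.57 square down, 1.75 at its stop. An over-centre spring holds it at either end: a push down of about 1 N near the foot moves it; before about 0.7 rad it springs back, beyond that it snaps down to the stop by itself
- kick_pivot (a point): kickstand's pivot on the bike's left side (bike frame -5, 34, 105 mm). The leg is a round bar 12 mm thick, 102.5 mm from pivot to foot centre; in the bike frame it points along (-cos q, 0.408 sin q, -0.913 sin q), q the joint value, so the foot ends 76 mm out to the left
- kick_foot (a point): centre of the kickstand's round rubber foot, 8 mm radius (16 mm thick): at 8 mm height it stands on the table
- hub_front (a point): middle of the front wheel, on its axle (bike frame 150, 0, 75 mm)
- hub_rear (a point): middle of the rear wheel, on its axle (bike frame -150, 0, 75 mm)
- case: black power-tool case lying flat, fixed, 360 (x) x 260 (y) x 109 mm tall; origin centre of its underside; the bike leans on its left (+y) long edge
- gouge: carver's gouge lying flat, light turned handle 120 mm long and 29 mm thick, steel blade, 250 mm overall; origin centre of its underside
- chisel: carver's chisel lying flat, brown turned handle 110 mm long and 29 mm thick, 230 mm overall; origin centre of its underside
- mallet: round wooden carver's mallet standing on its head, 92 mm across, 232 mm tall; origin centre of its underside
- spec_case: black spectacle case, 155 x 62 x 40 mm, lying on top of the tool case; origin centre of its underside
- sanding_block: cork sanding block, 95 x 60 x 34 mm, lying on top of the tool case; origin centre of its underside
- cup: blue plastic cup, 76 mm across, 85 mm tall; origin centre of its underside
- pebble: brown river stone, 82 mm across, 52 mm tall; origin centre of its underside

How it is judged:
On the way, in this order (a step that is already met when the one before it is completed fails the run):
1. the kickstand is flipped down over centre to its stop (value of joint kickstand above 1.6 rad), for 0.2 s.
2. the bike stands upright on both wheels and its kickstand, clear of the case, held by its top rail (value of joint kickstand above 1.6 rad and angle between bike's own z axis and vertical below 0.12 rad and height (world z) of kick_foot below 0.0115 m and height (world z) of each of hub_front, hub_rear below 0.08 m and contact force between bike and case below 0.1 N and contact force between the fingers and bike above 4 N and z of the grasp point in the frame of bike between 0.16 and 0.228 m and y of the grasp point in the frame of bike between -0.015 and 0.015 m and x of the grasp point in the frame of bike between -0.13 and 0.13 m), for 0.2 s.
At the end, for the whole second after the job is handed in: Kickstand at its stop (over 1.6 rad), foot on the table (within 3.5 mm); bike still, within 0.12 rad of upright, both wheels down (within 5 mm), off the case; gripper holding the top rail with over 4 N (TCP within 15 mm of mid-plane, 130 mm of rail_mid in x, at bike z 160 to 228 mm) (all of step 2 and linear speed of bike below 0.03 m/s); the arm keeps its last pose, push and grip.
It fails at once if the bike falls over (angle between bike's own z axis and vertical above 0.6 rad).
It fails at once if one of the other things on the bench is moved more than 30 mm (distance of any of gouge, chisel, mallet, spec_case, sanding_block, cup, pebble from where it was at the start of the episode above 0.03 m).
It also fails if it takes over 50 s, if anything falls off the work surface, if the arm or the gripper's body presses on something with over 40 N, if the wrist force passes 120 N, or if a joint passes its speed limit or range.

## Working session

There is one attempt and no reset: what is moved stays moved. The work goes in short steps, Python scripts to look and compute and a tool call to move; the robot and the scene stay as the last step left them, time stands still between calls to the robot, and variables do not carry over. Pictures are saved under pics/ and viewed, at most 10 in all, crops included, and the job is handed in when it is done.

Besides the shell and the picture viewer there is one more tool, called after ">>>" by a JSON object that holds its "api" and its "payload". send_rows: Moves the arm, as the interface text tells. Its arguments: {"type":"object","properties":{"motion":{"type":"array"},"grip_force":{"type":"number"}},"required":["motion"]}

```bash
mkdir -p pics; python3 - <<'E'
from plant import r
import cv2,pickle
s=r.get_state();print({k:s[k] for k in("t","position","orientation","opening","force")})
d={}
for n in("side","top"):
    c=r.capture(n);d[n]=c;cv2.imwrite(f"pics/{n}0.png",c["color"][:,:,::-1]);print(n,c["fx"],c["R"],c["t"],c["D"])
pickle.dump(d,open("cams.pkl","wb"))
E
```

```text
{'t': 0.0, 'position': array([0.2749821 , 0.56086107, 0.24043483]), 'orientation': array([-7.09760954e-01, -3.06012587e+00,  2.23353145e-03]), 'opening': 0.9998046754784424, 'force': array([-0.3428368 , -0.63219122, -0.08497118])}
side 622.3082339926945 [[ 0.93074163 -0.36563707 -0.00543669]
 [-0.1941021  -0.48138417 -0.85474771]
 [ 0.30991031  0.79660455 -0.51901521]] [-0.51659811  0.30468514  1.16092982] [0.07465026 0.         0.         0.         0.        ]
top 466.8762664540043 [[-8.96820619e-04 -9.99998953e-01  1.13578837e-03]
 [-9.97914705e-01  8.21646192e-04 -6.45412064e-02]
 [ 6.45402056e-02 -1.19130180e-03 -9.97914396e-01]] [0.1085793  0.61187031 1.06587894] [0.00948566 0.         0.         0.         0.        ]
```

View pics/side0.png

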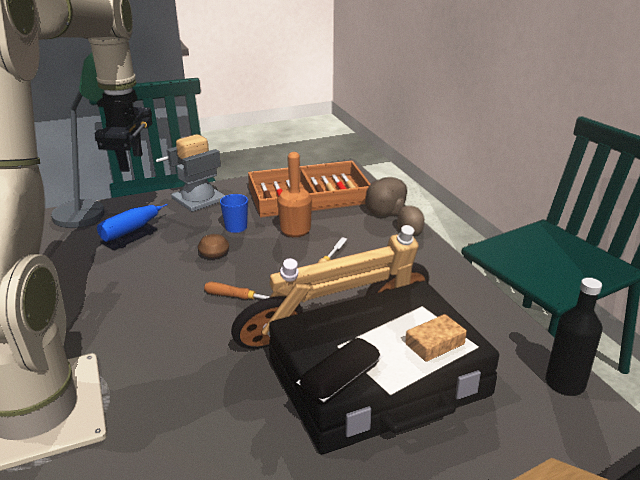

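View pics/top0.png

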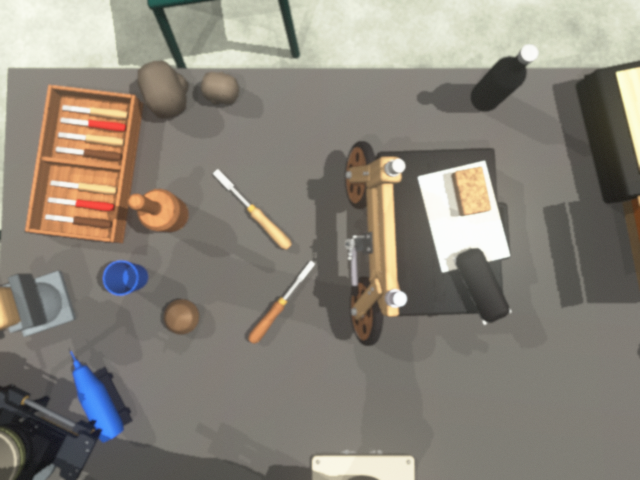

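The side view shows the bike's near wheel at about (258,325) and its rail running from (280,285) to (390,265), with the case to its right. In the top view the wheels are at about (358,175) and (366,312), and the kickstand lies at about (353,262) on the bike's left (+y). So the bike's front points to +x.

```bash
python3 - <<'E'
import cv2,pickle,numpy as np
d=pickle.load(open("cams.pkl","rb"))
a=d["top"]["color"][135:350,320:440,::-1];b=d["side"]["color"][220:360,220:440,::-1]
a=cv2.resize(a,None,fx=2.79,fy=2.79,interpolation=cv2.INTER_CUBIC)
b=cv2.resize(b,(440,280),interpolation=cv2.INTER_CUBIC)
o=np.zeros((600,790,3),np.uint8);o[:a.shape[0],:a.shape[1]]=a[:600];o[:280,345:785]=b
cv2.imwrite("pics/crop0.png",o);print(a.shape)
E
```

```text
(600, 335, 3)
```

View pics/crop0.png

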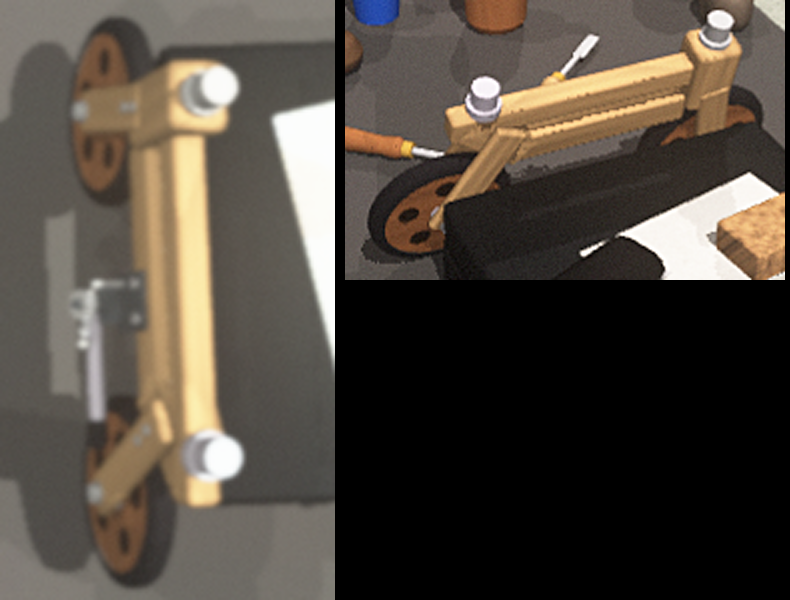

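The crop shows these landmarks in the top part (crop pixels):
- Axle caps at (80,110) and (95,493).
- Kick foot at about (96,432) and pivot at about (83,305).
- Rail top face spanning x 178 to 213 at row 300.
- Post caps at (214,87) and (222,457).

In the side part, the post caps are at (718,16) and (484,84).

```bash
cat > h.py <<'E'
import numpy as np,cv2,pickle
from scipy.spatial.transform import Rotation as R
from scipy.optimize import least_squares
d=pickle.load(open("cams.pkl","rb"))
def proj(n,X):
    c=d[n];K=np.array([[c["fx"],0,c["cx"]],[0,c["fy"],c["cy"]],[0,0,1]])
    return cv2.projectPoints(np.atleast_2d(X).astype(float),cv2.Rodrigues(c["R"])[0],c["t"],K,np.array(c["D"],float))[0][:,0]
def T(p,X): # p=x,y,yaw,roll(lean to right +)
    return R.from_euler("ZX",[p[2],p[3]]).apply(np.atleast_2d(X))+[p[0],p[1],0]
def leg(q,l=.1025): return np.array([-.005,.034,.105])+l*np.array([-np.cos(q),.408*np.sin(q),-.913*np.sin(q)])
E
cat > fit.py <<'E'
from h import *
ct=lambda u,v:np.array([320+u/2.79,135+v/2.79]); cs=lambda u,v:np.array([220+(u-345)/2,220+v/2])
def res(p,full=False):
    xf,xr,yl=p[4:7]
    P=[("top",(xf,0,.263),ct(214,87)),("top",(xr,0,.263),ct(222,457)),("side",(xf,0,.263),cs(719,16)),("side",(xr,0,.263),cs(484,84)),
     ("top",(.15,yl,.075),ct(80,110)),("top",(-.15,yl,.075),ct(95,493)),("top",leg(0),ct(96,432))]
    e=np.array([proj(n,T(p,X))[0]-m for n,X,m in P])
    m=proj("top",T(p,(0.0,0,.215)))[0]; 
    e=np.vstack([e,[m[0]-ct(195,300)[0],0]])
    return e if full else e.ravel()
s=least_squares(res,[.55,-.05,0,.29,.14,-.12,.03]);p=s.x
print(p.round(4));print(res(p,True).round(1))
for n,X in dict(rail=(0,0,.2),foot=leg(0),pivot=leg(0,0),hf=(.15,0,.075),hr=(-.15,0,.075)).items(): print(n,T(p,X)[0].round(4))
# free triangulation of caps
for a,b in(((214,87),(719,16)),((222,457),(484,84))):
    q=least_squares(lambda X:np.r_[proj("top",X)[0]-ct(*a),proj("side",X)[0]-cs(*b)],[.6,-.1,.25]);print("cap",q.x.round(4),q.fun.round(1))
E
python3 fit.py
```

```text
[ 0.5991  0.033   0.0372  0.3134  0.1277 -0.119   0.0196]
[[ 0.3 -0.3]
 [ 4.2  1.3]
 [ 0.   1.6]
 [ 0.5 -4.9]
 [-0.3 -0.2]
 [ 0.2 -1.4]
 [-1.8  1.7]
 [-1.4  0. ]]
rail [ 0.6014 -0.0286  0.1903]
foot [0.4917 0.029  0.1104]
pivot [0.5941 0.0328 0.1104]
hf [0.7499 0.0155 0.0713]
hr [0.4501 0.0043 0.0713]
cap [ 0.7291 -0.0423  0.2533] [ 0.1 -0.3 -0.4  0.1]
cap [ 0.4842 -0.0473  0.2362] [-0.1  0.3  0.3 -0. ]
```

```bash
sed -i 's/xf,xr,yl=p\[4:7\]/xf,xr,yl,zr=p[4:8]/; s/(xr,0,.263)/(xr,0,zr)/g; s/-.12,.03\])/-.12,.03,.25])/' fit.py; python3 fit.py; python3 - <<'E'
from plant import r
print(r.get_state()["t"])
E
```

```text
[ 0.5994  0.0239  0.036   0.2752  0.1271 -0.1177  0.0261  0.2455]
[[ 0.4 -0.3]
 [-0.2  0.3]
 [-0.2  0.3]
 [ 0.2 -0.1]
 [-0.2 -0.4]
 [ 0.1 -1.3]
 [ 0.4  1.6]
 [-0.6  0. ]]
rail [ 0.6014 -0.0304  0.1925]
foot [0.4918 0.0242 0.1103]
pivot [0.5943 0.0279 0.1103]
hf [0.7501 0.0089 0.0722]
hr [ 0.4503 -0.0019  0.0722]
cap [ 0.7291 -0.0423  0.2533] [ 0.1 -0.3 -0.4  0.1]
cap [ 0.4842 -0.0473  0.2362] [-0.1  0.3  0.3 -0. ]
0.1
```

Roll, fitted freely, comes to 0.275 against 0.29 in the text, and the residuals are 1.6 px or less. The leg lies at y≈0.026, z≈0.110, with x from 0.49 to 0.594. I'll move above it with the gripper shut and its long side along x.

>>> {"api": "send_rows", "payload": {"motion": [[0,0.4,-0.9,0.1,-0.62],[0,0.4,-0.9,0.1,-0.62],[0,0.4,-0.9,0.1,-0.62],[0,0.4,-0.9,0,-0.62],[0,0.4,-0.9,0,-0.62],[0,0.4,-0.9,0,-0.62],[0,0.4,-0.9,0,-0.62],[0,0.4,-0.9,0,-0.62],[0,0.4,-0.9,0,-0.62],[0,0.4,-0.9,0,-0.62]], "grip_force": 20}}

```text
t: 0.93
position: [0.3953, 0.2897, 0.25]
orientation: [-1.505, -2.757, 0.0]
force: [0.1, -0.7, -0.0]
opening: 0.325
grip_force: 0.0
```

>>> {"api": "send_rows", "payload": {"motion": [[0,0.4,-0.9,0,-0.62],[0,0.4,-0.9,0,-0.62],[0,0.4,-0.9,0,-0.62],[0,0.4,-0.9,0,-0.62],[0,0.4,-0.9,0,-0.62],[0,0.4,-0.9,0,-0.62],[0,0.4,-0.9,0,-0.62],[0,0.4,-0.8,0,-0.62],[0,0.4,-0.6,0,-0.62],[0,0,0,0,-0.62]]}}

```text
t: 1.77
position: [0.5047, 0.0558, 0.2502]
orientation: [2.194, 2.247, -0.001]
force: [-0.7, 0.5, -0.8]
opening: 0.005
grip_force: 0.0
```

>>> {"api": "send_rows", "payload": {"motion": [[0,0.3,-0.5,-0.4,0],[0,0,-0.5,-0.7,0],[0,0,0,-0.9,0],[0,0,0,-0.9,0],[0,0,0,-0.6,0],[0,0,0,0,0]]}}

```text
t: 2.27
position: [0.51, 0.0301, 0.1415]
orientation: [-2.183, -2.255, 0.009]
force: [-0.8, 0.5, -0.2]
opening: 0.006
grip_force: 0.0
```

```bash
python3 - <<'E'
from plant import r
import cv2,numpy as np
a=r.capture("top")["color"][135:350,300:440,::-1];b=r.capture("side")["color"][200:360,220:440,::-1]
a=cv2.resize(a,None,fx=2.79,fy=2.79,interpolation=cv2.INTER_CUBIC);b=cv2.resize(b,None,fx=1.8,fy=1.8,interpolation=cv2.INTER_CUBIC)
o=np.zeros((600,800,3),np.uint8);o[:600,:a.shape[1]]=a[:600];o[:b.shape[0],395:395+b.shape[1]]=b
cv2.imwrite("pics/c1.png",o)
E
```

```text
(no output)
```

View pics/c1.png

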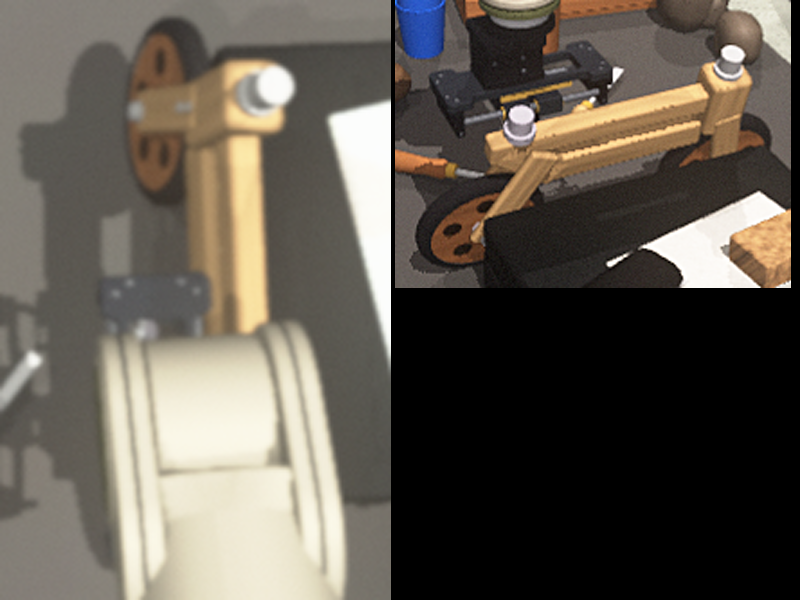

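The gripper is beside the rail with about 1 cm of clearance, and the fingertip is just above the leg. Next I push along the leg's slanted path.

>>> {"api": "send_rows", "payload": {"motion": [[0,0,0,-0.25,0],[0,0.03,0.1,-0.25,0],[0,0.03,0.2,-0.25,0],[0,0.03,0.2,-0.25,0],[0,0.03,0.2,-0.25,0]]}}

```text
t: 2.78
position: [0.5159, 0.0522, 0.1072]
orientation: [2.184, 2.258, 0.001]
force: [-0.2, 0.2, -0.4]
opening: 0.007
grip_force: 0.3
```

>>> {"api": "send_rows", "payload": {"motion": [[0,0.05,0.2,-0.25,0],[0,0.05,0.2,-0.25,0],[0,0.05,0.2,-0.25,0],[0,0.05,0.2,-0.25,0]]}}

```text
t: 3.12
position: [0.5217, 0.0759, 0.0768]
orientation: [-2.184, -2.258, 0.001]
force: [-0.2, 0.6, -0.6]
opening: 0.003
grip_force: 0.0
```

```bash
cat > look.py <<'E'
from plant import r
import cv2,numpy as np,sys
a=r.capture("top")["color"][135:350,300:440,::-1];b=r.capture("side")["color"][200:360,220:440,::-1]
a=cv2.resize(a,None,fx=2.79,fy=2.79,interpolation=cv2.INTER_CUBIC);b=cv2.resize(b,None,fx=1.8,fy=1.8,interpolation=cv2.INTER_CUBIC)
o=np.zeros((600,800,3),np.uint8);o[:600,:a.shape[1]]=a[:600];o[:b.shape[0],395:395+b.shape[1]]=b
cv2.imwrite(sys.argv[1],o)
E
python3 look.py pics/c2.png
```

```text
(no output)
```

View pics/c2.png

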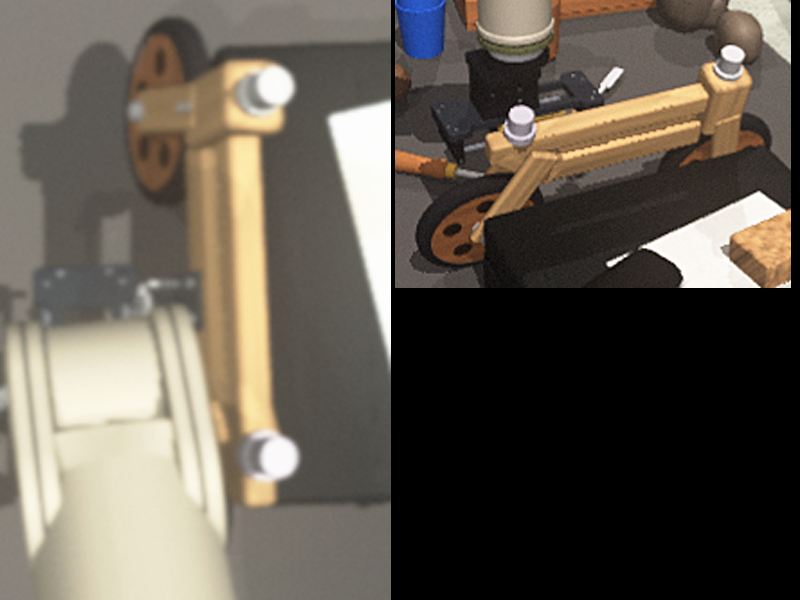

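The bike hasn't moved, but the arm hides the leg. I'll push slightly deeper, then back off to check.

>>> {"api": "send_rows", "payload": {"motion": [[0,0.1,0.2,-0.25,0],[0,0.1,0.2,-0.25,0],[0,0,0,0,0],[0,0,0,0.6,0],[0,-0.5,0.3,1,0],[0,-0.8,0.3,1,0],[0,-0.8,0.9,1,0.5],[0,-0.5,1,1,0.5],[0,0,1,1,0.5],[0,0,1,0,0.5]]}}

```text
t: 4.05
position: [0.4549, 0.2186, 0.2309]
orientation: [1.976, 2.44, 0.014]
force: [1.6, 1.5, 1.9]
opening: 0.005
grip_force: 0.0
```

```bash
python3 look.py pics/c3.png
```

```text
(no output)
```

View pics/c3.png

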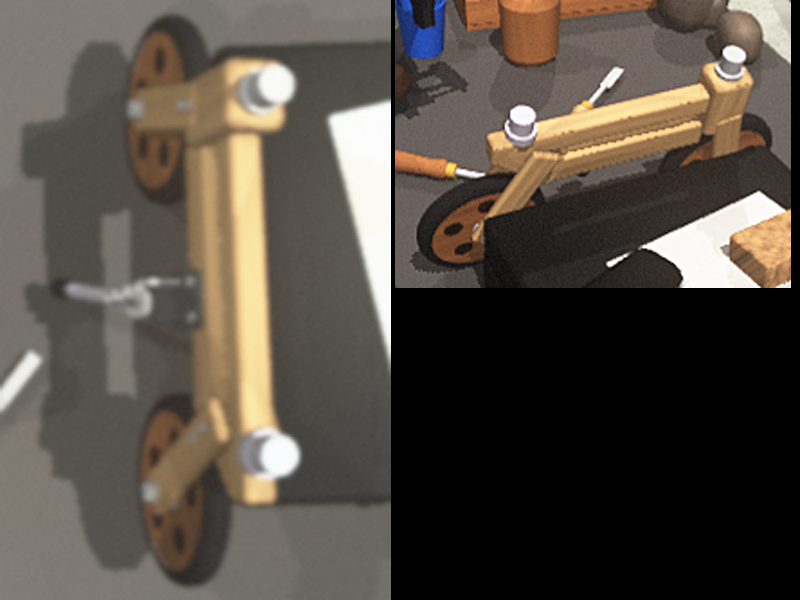

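The kickstand is now out at its stop: the leg points left with its foot at crop (60,290). The bike is unmoved. Next I go above the rail and turn the gripper so it closes across it.

>>> {"api": "send_rows", "payload": {"motion": [[0.3,0,0,0.8,1],[0.8,0,0,0.8,1],[0.8,0,-0.2,0.8,1],[0.8,0.38,-0.6,0,1],[0.8,0.38,-0.6,0,1],[0.8,0.38,-0.6,0,1],[0.8,0.38,-0.6,0,1],[0.8,0.38,-0.6,0,1],[0.8,0.38,-0.6,0,1],[0.8,0.38,-0.6,0,1]]}}

```text
t: 4.98
position: [0.5337, 0.0827, 0.2962]
orientation: [-0.758, -3.048, 0.001]
force: [0.1, 0.2, 0.5]
opening: 0.676
grip_force: 0.0
```

>>> {"api": "send_rows", "payload": {"motion": [[0.8,0.38,-0.6,0,1],[0.8,0.38,-0.6,0,1],[0.8,0.38,-0.6,0,1],[0.8,0.38,-0.6,0,1],[0.8,0.38,-0.6,0,1],[0.8,0.3,-0.6,0,1],[0.8,0,0,0,0],[0.8,0,0,0,0],[0.8,0,0,0,0]]}}

```text
t: 5.73
position: [0.599, -0.0234, 0.2962]
orientation: [0.049, -3.14, -0.0]
force: [0.1, -0.7, 0.1]
opening: 0.8
grip_force: 0.0
```

>>> {"api": "send_rows", "payload": {"motion": [[0.8,0.05,-0.23,-0.5,0],[0.8,0,0,-0.9,0],[0.8,0,0,-0.9,0],[0.8,0,0,-0.7,0],[0.8,0,0,-0.37,0],[0.8,0,0,0,0]]}}

```text
t: 6.23
position: [0.5994, -0.0294, 0.1932]
orientation: [0.053, -3.137, -0.0]
force: [-0.3, 0.6, -0.1]
opening: 0.803
grip_force: 0.0
```

```bash
python3 look.py pics/c4.png
```

```text
(no output)
```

View pics/c4.png

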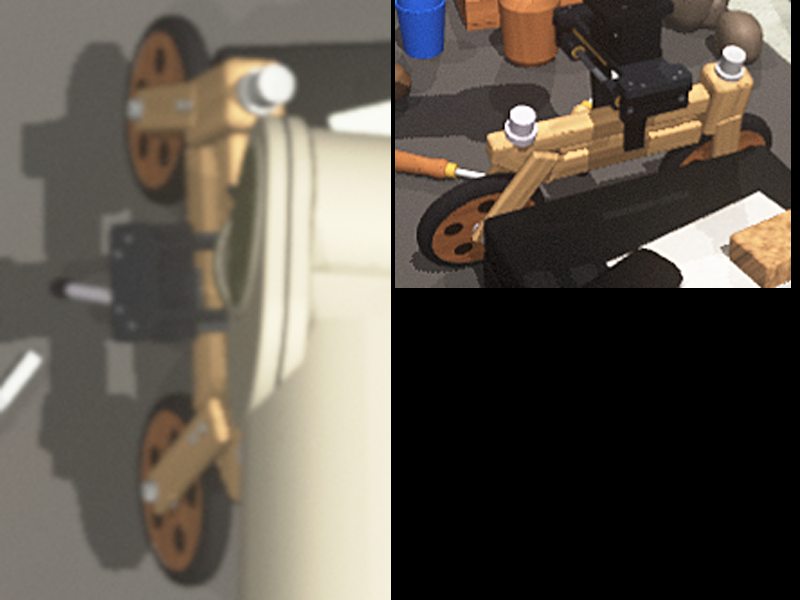

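The fingers straddle the rail. I'll close to a loose fit and raise the bike slowly.

>>> {"api": "send_rows", "payload": {"motion": [[0.45,0,0,0,0],[0.45,0,0,0,0],[0.45,0,0,0,0],[0.45,0,0,0,0]], "grip_force": 4}}

```text
t: 6.67
position: [0.6011, -0.0305, 0.1963]
orientation: [-0.052, 3.14, 0.0]
force: [-0.4, -0.2, -0.1]
opening: 0.581
grip_force: 0.0
```

>>> {"api": "send_rows", "payload": {"motion": [[0.45,0,0.15,0.03,0],[0.45,0,0.15,0.03,0],[0.45,0,0.15,0.03,0],[0.45,0,0.15,0.03,0],[0.45,0,0.15,0.02,0],[0.45,0,0.15,0.02,0]]}}

```text
t: 7.17
position: [0.6008, -0.0028, 0.2004]
orientation: [-0.052, 3.141, 0.0]
force: [-0.5, -1.2, 0.3]
opening: 0.451
grip_force: 0.3
```

>>> {"api": "send_rows", "payload": {"motion": [[0.43,0,0.15,0,0],[0.42,0,0.15,0,0],[0.41,0,0.15,0,0],[0.4,0,0.15,0,0],[0.39,0,0.12,0,0],[0.38,0,0.12,0,0],[0.37,0,0.12,0,0],[0.36,0,0.1,0,0],[0.35,0,0.1,0,0],[0.35,0,0.1,0,0]]}}

```text
t: 8.0
position: [0.6008, 0.0347, 0.2003]
orientation: [0.052, -3.141, -0.0]
force: [1.2, 0.1, 0.4]
opening: 0.351
grip_force: 0.0
```

>>> {"api": "send_rows", "payload": {"motion": [[0.34,0,0.07,0,0],[0.33,0,0.07,0,0],[0.32,0,0,0,0],[0.31,0,0,0,0],[0.2,0,0,0,0],[0.2,0,0,0,0],[0.2,0,0,0,0],[0.2,0,0,0,0]], "grip_force": 8}}

```text
t: 8.67
position: [0.6008, 0.0383, 0.2004]
orientation: [-0.051, 3.141, -0.0]
force: [-0.5, 0.1, 1.8]
opening: 0.283
grip_force: 8.0
```

```bash
python3 look.py pics/c5.png
```

```text
(no output)
```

View pics/c5.png

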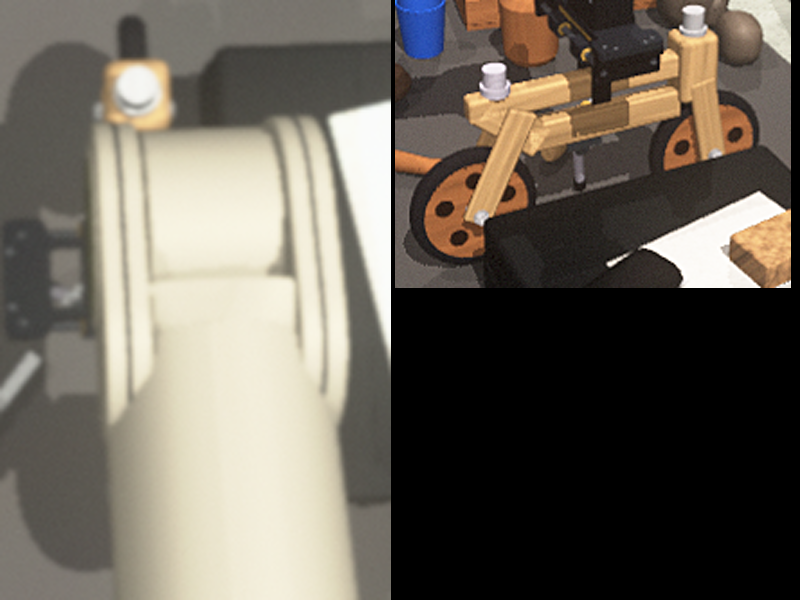

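The bike now stands roughly upright, with the leg visible at side crop (580,175). I'll fit its roll from these landmarks:
- Post caps at (695,10) and (494,69).
- Hub caps at (715,155) and (483,217).
- Top-view front cap at (138,88).

```bash
cat > fit2.py <<'E'
from h import *
ct=lambda u,v:np.array([300+u/2.79,135+v/2.79]); cs=lambda u,v:np.array([220+(u-395)/1.8,200+v/1.8])
A=(.1271,0,.263);B=(-.1177,0,.2455)
P=[("side",A,cs(695,10)),("side",B,cs(494,69)),("top",A,ct(138,88)),("side",(.15,-.026,.075),cs(715,155)),("side",(-.15,-.026,.075),cs(482,217))]
f=lambda p:np.array([proj(n,T(p,X))[0]-m for n,X,m in P])
s=least_squares(lambda p:f(p).ravel(),[.6,.024,.036,0]);p=s.x;print(p.round(4));print(f(p).round(1))
J=np.linalg.inv(s.jac.T@s.jac);print("sd per px",np.sqrt(np.diag(J)).round(4))
print("foot",T(p,leg(1.75)),"rail",T(p,(0,0,.2)),"foot px",proj("side",T(p,leg(1.75))),cs(580,183))
E
python3 fit2.py
```

```text
[ 0.5997  0.0273  0.0429 -0.0422]
[[-1.1 -0.4]
 [-0.2 -0.7]
 [ 1.  -0.2]
 [ 0.2 -0.6]
 [ 0.6  0.1]]
sd per px [0.001  0.0037 0.0107 0.0176]
foot [[0.60967077 0.10347641 0.00973759]] rail [[0.59929389 0.03577002 0.19982232]] foot px [[322.4441462  300.85315525]] [322.77777778 301.66666667]
```

>>> {"api": "send_rows", "payload": {"motion": [[0.36,0,0,0,0],[0.36,0,0,0,0],[0.36,0,0.05,0,0],[0.36,0,0.05,0,0],[0.36,0,0,0,0],[0.36,0,0,0,0]], "grip_force": 6}}

```text
t: 9.27
position: [0.6008, 0.0417, 0.2003]
orientation: [0.052, -3.141, -0.0]
force: [0.9, -0.2, 0.2]
opening: 0.357
grip_force: 0.0
```

```bash
python3 - <<'E'
from plant import r
import cv2,numpy as np
s=r.get_state();print(s["position"],s["force"],s["opening"])
b=r.capture("side")["color"][195:345,220:420,::-1];a=r.capture("top")["color"][130:190,320:380,::-1]
b=cv2.resize(b,None,fx=4,fy=4,interpolation=cv2.INTER_CUBIC);b[400:600,600:800]=cv2.resize(a,(240,240),interpolation=cv2.INTER_CUBIC)[:200,:200]
cv2.imwrite("pics/c6.png",b)
E
```

```text
[0.60080621 0.04174299 0.20031149] [ 0.87529439 -0.20633955  0.21273804] 0.35749194077378676
```

View pics/c6.png

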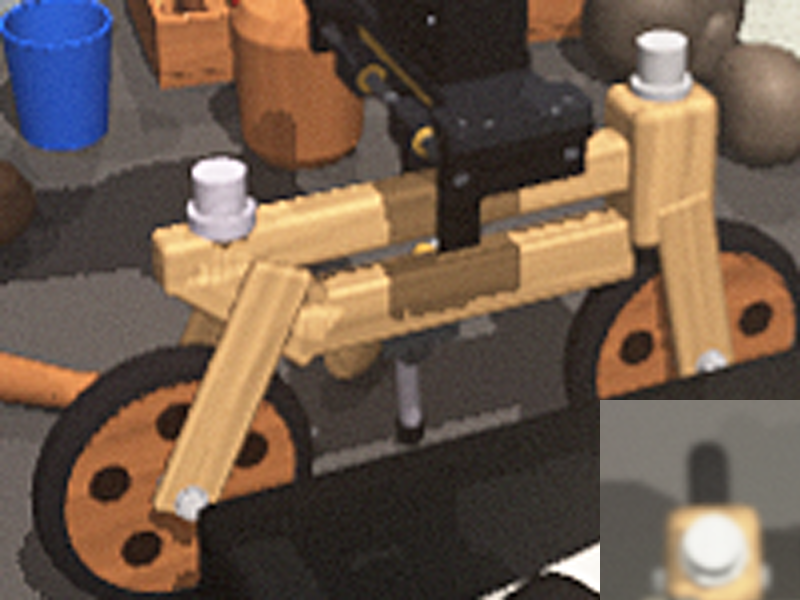

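Enlarged, the post caps are at (662,40) and (220,166), the hub caps at (711,362) and (191,501), the foot at (411,428), and the inset (top-view) cap at (711,541).

```bash
sed -e 's/^ct=.*/ct=lambda u,v:np.array([320+(u-600)\/4,130+(v-400)\/4]); cs=lambda u,v:np.array([220+u\/4,195+v\/4])/' -e 's/cs(695,10)/cs(662,40)/;s/cs(494,69)/cs(220,166)/;s/ct(138,88)/ct(711,541)/;s/cs(715,155)/cs(711,362)/;s/cs(482,217)/cs(191,501)/;s/cs(580,183)/cs(411,428)/' fit2.py>fit3.py; python3 fit3.py
```

```text
[ 0.6006  0.0282  0.0367 -0.0557]
[[-0.3 -0.6]
 [-0.6 -0.1]
 [ 0.7  0.7]
 [ 0.3 -0.4]
 [ 1.1 -0.6]]
sd per px [0.001  0.0037 0.0109 0.0178]
foot [[0.61105788 0.10441469 0.00871379]] rail [[0.60016919 0.03934899 0.19969004]] foot px [[322.8529059  300.85350468]] [322.75 302.  ]
```

The bike settled onto its stand, about 3 mm further left at the cap. The TCP at y = 0.0417 is centred on the rail, so I close here.

>>> {"api": "send_rows", "payload": {"motion": [[0.33,0,0,0,0],[0.31,0,0,0,0],[0.25,0,0,0,0],[0.25,0,0,0,0],[0.25,0,0,0,0],[0.25,0,0,0,0],[0.25,0,0,0,0],[0.25,0,0,0,0]], "grip_force": 7}}

```text
t: 10.03
position: [0.6009, 0.041, 0.2004]
orientation: [-0.051, 3.141, -0.001]
force: [-0.4, -5.4, 1.8]
opening: 0.29
grip_force: 7.0
```

```bash
cat > cap.py <<'E'
from plant import r
import cv2,pickle,numpy as np
# white cap centroid in the top view (low-saturation bright blob)
c=r.capture("top")["color"][130:190,320:380]
m=((c.min(2)>170)).astype(np.uint8)
n,l,s,ce=cv2.connectedComponentsWithStats(m);i=1+np.argmax(s[1:,4]);print(s[i],ce[i]+[320,130]);print(r.get_state()["force"])
# same in the previous picture's inset
p=cv2.imread("pics/c6.png")[400:600,600:800]
m=(p.min(2)>170).astype(np.uint8);n,l,s,ce=cv2.connectedComponentsWithStats(m);i=1+np.argmax(s[1:,4]);print(s[i]/4,ce[i]/4+[320,130])
E
python3 cap.py
```

```text
[ 20  28  17  19 227] [347.98237885 166.57709251]
[-0.36145024 -4.42437128  1.72755834]
[ 20.5   28.25  17.    18.5  901.5 ] [349.22802274 166.8589157 ]
```

The reaction of -5 N in y shows the foot is pressed firmly on the table. I'll ease back a little.

>>> {"api": "send_rows", "payload": {"motion": [[0.25,0,-0.03,0,0],[0.25,0,0,0,0],[0.25,0,0,0,0]]}}

```text
t: 10.33
position: [0.6008, 0.0407, 0.2004]
orientation: [-0.052, 3.141, 0.0]
force: [-0.5, -3.6, 1.6]
opening: 0.288
grip_force: 7.0
```

```bash
python3 cap.py|head -2
```

```text
[ 20  28  17  19 230] [348.10434783 166.66521739]
[-1.01658929 -3.4521183   1.75850264]
```

>>> {"api": "send_rows", "payload": {"motion": [[0.25,0,-0.02,0,0],[0.25,0,0,0,0],[0.25,0,0,0,0],[0.25,0,0,0,0]]}}

```text
t: 10.72
position: [0.6008, 0.0403, 0.2004]
orientation: [-0.052, 3.141, 0.001]
force: [0.0, -2.4, 1.4]
opening: 0.286
grip_force: 7.0
```

```bash
python3 cap.py|head -2; python3 - <<'E'
from plant import r
import cv2
c=r.capture("side")["color"][195:345,220:420,::-1]
cv2.imwrite("pics/c7.png",cv2.resize(c,None,fx=4,fy=4,interpolation=cv2.INTER_CUBIC))
E
```

```text
[ 20  28  17  19 229] [348.30131004 166.52401747]
[-0.81228028 -1.69663801  2.47247578]
```

View pics/c7.png

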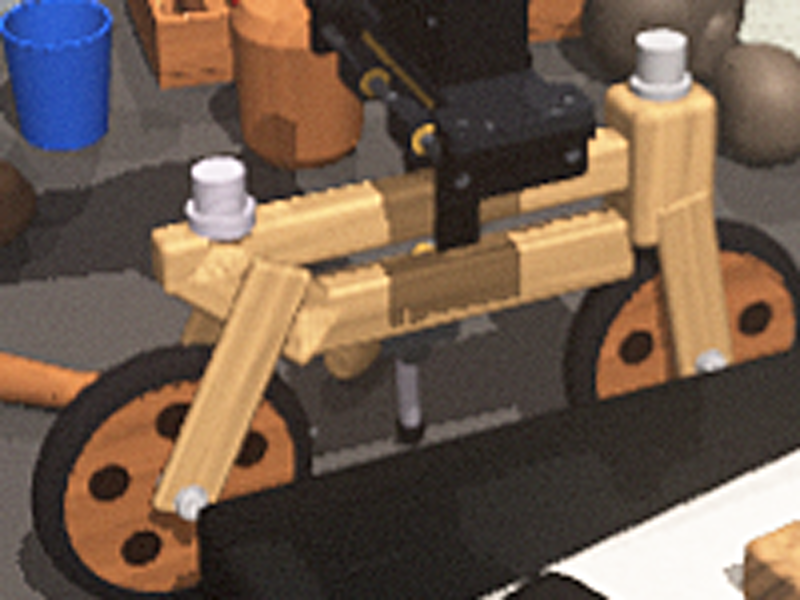

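The bike stands on both wheels and the foot (411,430), clear of the case, with the rail gripped at 7 N and lightly preloaded onto the stand. I'm handing it in.

```bash
python3 -c "
from plant import r
print(r.finish_job())"
```

```text
the job is handed in; nothing more can be done
None
```

I flipped the kickstand down to its stop, stood the bike up off the case on both wheels and the kickstand's foot, and handed the job in while still gripping the top rail at 7 N; the judge's verdict was not shown.

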